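# Tip the drained tube rack onto its feet and push it home at the scanning rail

## Task

The white test-tube rack has been left standing on one end to drain. Push it over so that it lands on its four feet, holes facing up, then push it along the bench until one long side is squarely and fully against the low metal rail of the barcode-scanning station, with the whole rack between the rail's ends. Only push it: do not lift or carry it, and leave the bottle, the beaker and the jar where they stand.

Things in the scene. Friction and masses are not known exactly. Their poses are not given: they have to be found in the camera images.
- rack: White plastic tube rack, 200 mm long, 80 wide, 70 high on its feet, about 0.25 kg; starts standing on one end. Origin: centre of that end face. z: along its length (up at the start). y: out of its underside, towards the feet (feet plane 35 mm along +y, holed side 35 mm along -y). x: across the width. Pushed near the top towards +y it topples about its lower edge, by itself past about 20 deg.
- rack_center (a point): Middle of the rack's 200 x 80 x 70 mm outline; 35 mm above the bench when the rack is on its feet, 100 mm when it stands on end.
- rack_heel (a point): Middle (across the width) of the rack's edge between the starting end face and the feet plane: the edge it topples about. At bench height at the start and also when the rack is on its feet.
- rack_toe (a point): Middle (across the width) of the other end edge of the feet plane, 200 mm from rack_heel along the rack's z axis. At bench height only when the rack is on its feet.
- rail: Scanning station, fixed: aluminium rail 320 mm long, 30 thick, 25 high, grey flat marking before it, barcode reader behind. Origin: middle of the face towards the robot, at bench level. y: along the rail (ends at +-160). x: away from the robot, square to that face; the rail fills x 0 to 30. Reader base r 45 at x 135, y 90; its head is at x 60 to 150, y 65 to 115, z 180 to 250.
- bottle: White bottle, radius 30 mm, 150 mm tall, standing loose at the left; leave alone. Origin: centre of its underside.
- beaker: Glass beaker, radius 32 mm, 90 mm tall, standing loose at the left; leave alone. Origin: centre of its underside.
- jar: Amber jar with a black cap, radius 28 mm, 75 mm tall, standing loose at the right; leave alone. Origin: centre of its underside.
There are look-alikes about, which are no part of the job. Leave any blue look-alike of the rack alone.

How it is judged:
By the outcome, as a careful person would: the job done as asked, in the order asked, and still so for the second after the job is handed in, with the robot touching nothing.
It also fails if it takes over 45 s, if anything falls off the work surface, if the arm or the gripper's body presses on something with over 40 N, if the wrist force passes 120 N, or if a joint passes its speed limit or range.

## Robot

A 6-joint arm with a two-finger parallel gripper is mounted at the origin on the work surface. World frame = base frame: x ahead of the robot, y to its left, z up, the work surface at z = 0. Lengths are in mm, angles in rad, forces in N, time in s.
With the tool pointing down it reaches from about 225 to 725 mm from the base axis. Payload 3.1 kg.
Tool frame: the origin (TCP) lies at the centre of the arm's flange, where the gripper is bolted on; the fingertips stand 173 mm ahead of it and the grasp point (between the pads) lies 155 mm ahead of it; z points along the fingers, y is the line along which they close (so a half turn about z gives the same grasp; the last joint's range is limited). The gripper opens to 85 mm and grips with 20 to 120 N. Pads are 22 mm wide; open, the fingers measure 114 mm over their backs; the gripper's body (76 mm by 85 mm) begins 54 mm behind the grasp point. The pads swing forward as they close: fully open they stand 13 mm farther back than shut.
Start: joints at [1.059, 0.048, 0.099, 1.622, 0, 1.443], TCP at [196.591, 486.796, 404.712] pointing down, gripper open.
Joint ranges: [-2.91, 2.91], [-0.99, 1.94], [-1.21, 1.42], [-2.12, 2.29], [-1.49, 1.47], [-3.14, 3.14]. Speed limits (rad/s): [2.79, 2.79, 3.14, 3.14, 3.14, 3.14].

## Interface

Orientations are given as a unit quaternion [w, x, y, z].
In Python, from cell import env gives the robot as it stands.
- The arm moves only by the tool play_rows, never from a script. Its argument "deltas" is a list of rows, each a list of 6 numbers: the shift along the tool's x, y, z in mm, then the turn, a rotation vector about the tool's x, y, z in rad. A call has 1 to 8 rows; each row is the pose to reach, as a shift and turn from the pose commanded when the call began, along the tool's axes at that moment; what a row does not reach only later rows make up. A row lasts 1/12 s, in which the tool goes at most 41.7 mm and 7.16 degrees, less where a joint would pass 70% of its speed; a pose out of reach is approached as far as the arm can. A call with a gripper value outside its range is refused whole. "hand" is the closure, from -1 (fully open) to 1 (shut), set as the call begins (left out, the last holds). The fingers move at their own pace and stop on an object; the grip force is fixed at half the most. Time passes only in rows, so rows that repeat a pose let the fingers close. It gives the time, the measured TCP pose, the force, the opening and the grip force at its end, in the units of the state.
- env.sense(): the state, without advancing time (a new reading comes with each control period).
- env.read_camera(name): name is "scene" or "side" or "wrist"; returns a dict with "color" (420x560x3 uint8, red, green, blue), "range_z" (420x560 float32, mm along the optical axis (not along the pixel's ray), 0 where there is no reading), "intrinsics" (3x3 intrinsics, pixels), "D" ([k1, k2, p1, p2, k3] as OpenCV has them; the pictures are not rectified), "extrinsics" (4x4, takes a point from camera to world coordinates); the wrist camera has in their place "hand_eye" (4x4, takes a point from camera to tool coordinates, whose origin is the TCP and whose axes are the flange's). Camera axes: x right, y up, looking along -z (the intrinsics and any distortion apply to the point x, -y, -z); pixel columns grow to the right and rows downward; lengths in mm; the calibration is good to about 2 mm. A picture is of the moment at which its call begins: read the wrist's pose just before it.
- env.close_job(): hands the job in; it is judged then, once.
Trained networks look in the newest picture that a camera, given by its name, has taken for a name from the list of things; names that differ only in an ending like _2 or _b are one class to them, and where a whole thing is asked for, a point or a joint stands for the part that bears it (a point fixed in the world has none). Each returns a list of dicts, best first, with "p" (0 to 1); they miss things now and then, are a little off and sometimes report something else, mostly with a low value. They report only what shows in the picture. A call takes as long as a camera call. They do not tell look-alikes from the thing itself.
- env.recognise(target, camera): "at" ([x, y, z] in mm, in world coordinates, good to about 4 mm: the middle of the surface that is visible of it).
- env.silhouettes(target, camera): "mask" (420x560 bool, what is visible of it).
The state is a dict: "clock": time; "joint_pos": joint angles; "dq": joint speeds; "effort": joint torques, N m; "tcp_pos": TCP position; "tcp_rot": TCP orientation; "force": force on the tool from outside, world axes, zero at the start; "torque": the same for the moment, N m; "grip_width": opening from 0.0 (shut) to 1.0 (fully open); "finger_force": force on a finger pad.
Only numpy, scipy, OpenCV 4.12 (cv2) and the standard library are available. Lean on these libraries where they do the work, as an engineer would, in place of code of your own. Each camera call takes 0.05 s, during which the arm holds its last target. There are 200 camera calls.

## Working session

There is one attempt and no reset: what is moved stays moved. The work goes in short steps, Python scripts to look and compute and a tool call to move; the robot and the scene stay as the last step left them, time stands still between calls to the robot, and variables do not carry over. Pictures are saved under pics/ and viewed, at most 10 in all, crops included, and the job is handed in when it is done.

Besides the shell and the picture viewer there is one more tool, called after "Request:" by a JSON object that holds its "name" and its "arguments", one argument or row to a line. play_rows: Moves the arm, as the interface text tells. Its arguments: {"type":"object","properties":{"deltas":{"type":"array","items":{"type":"array","items":{"type":"number"}}},"hand":{"type":"number"}},"required":["deltas"]}

```bash
ls; mkdir -p pics; cat > h.py <<'E'
import numpy as np, cv2
from cell import env
def cloud(c,T=None):
    K=np.array(c["intrinsics"]);D=np.array(c["D"],float);r=c["range_z"]
    v,u=np.mgrid[0:420,0:560]
    p=cv2.undistortPoints(np.stack([u,v],-1).reshape(-1,1,2).astype(np.float32),K,D).reshape(420,560,2)
    P=np.stack([p[...,0]*r,-p[...,1]*r,-r],-1)
    T=np.array(c["extrinsics"]) if T is None else T
    W=P@T[:3,:3].T+T[:3,3]; W[r<=0]=np.nan
    return W
E
python3 - <<'E'
from h import *
ims=[]
for n in ("scene","side"):
    c=env.read_camera(n);W=cloud(c);np.savez(f"{n}0.npz",W=W,color=c["color"]);ims.append(c["color"])
    for t in ("rack","rail","bottle","beaker","jar"):
        for d in env.silhouettes(t,n)[:3]:
            m=d["mask"];P=W[m];P=P[~np.isnan(P[:,0])]
            v,u=np.where(m)
            print(n,t,round(d["p"],2),"px",int(u.mean()),int(v.mean()),np.round(np.percentile(P,[2,50,98],axis=0)).tolist() if len(P) else None)
    cv2.imwrite(f"pics/{n}0.png",c["color"][...,::-1])
print(env.sense())
E
```

```text
pics
scene rack 0.85 px 253 222 [[490.0, -163.0, 1.0], [544.0, -129.0, 134.0], [574.0, -95.0, 204.0]]
scene rack 0.82 px 212 262 [[522.0, -332.0, -1.0], [575.0, -302.0, 136.0], [608.0, -264.0, 204.0]]
scene rail 0.65 px 333 248 [[609.0, -151.0, -4.0], [707.0, 67.0, 17.0], [878.0, 149.0, 232.0]]
scene bottle 0.97 px 356 153 [[476.0, 304.0, -0.0], [515.0, 321.0, 85.0], [534.0, 368.0, 152.0]]
scene jar 0.87 px 180 304 [[567.0, -456.0, 12.0], [601.0, -432.0, 72.0], [615.0, -408.0, 80.0]]
side rack 0.76 px 380 270 [[521.0, -335.0, -0.0], [552.0, -303.0, 128.0], [613.0, -252.0, 202.0]]
side rack 0.58 px 306 237 [[487.0, -166.0, 2.0], [516.0, -133.0, 128.0], [571.0, -94.0, 202.0]]
side rail 0.66 px 307 181 [[601.0, -156.0, -1.0], [715.0, 80.0, 22.0], [876.0, 153.0, 231.0]]
side bottle 0.85 px 177 171 [[471.0, 302.0, 4.0], [492.0, 316.0, 79.0], [523.0, 345.0, 151.0]]
side beaker 0.58 px 145 189 [[371.0, 320.0, 6.0], [397.0, 333.0, 64.0], [427.0, 379.0, 91.0]]
side jar 0.88 px 436 321 [[558.0, -459.0, 2.0], [570.0, -434.0, 62.0], [606.0, -407.0, 78.0]]
side jar 0.41 px 178 170 [[471.0, 302.0, 9.0], [492.0, 315.0, 80.0], [523.0, 340.0, 151.0]]
{'clock': 0.6, 'joint_pos': array([ 1.05919938e+00,  4.79648244e-02,  9.92319614e-02,  1.62199908e+00,
       -1.24169760e-05,  1.44298532e+00]), 'dq': array([-0.00154859, -0.00126442,  0.00049577,  0.00213573,  0.00092367,
        0.00031762]), 'effort': array([ 6.62099069e-05, -3.38363993e+01,  3.19935322e+01,  1.20157933e-03,
       -2.34115560e-04,  1.32006636e-05]), 'tcp_pos': array([196.59324935, 486.79507136, 404.74592183]), 'tcp_rot': array([1.60119593e-05, 1.90717463e-01, 9.81644971e-01, 2.86113098e-05]), 'force': array([-1.08254894, -0.75264587,  0.26506302]), 'torque': array([-0.04342279, -0.00924602, -0.01440527]), 'finger_force': 0.0, 'grip_width': 0.9939981847618207}
```

View pics/scene0.png

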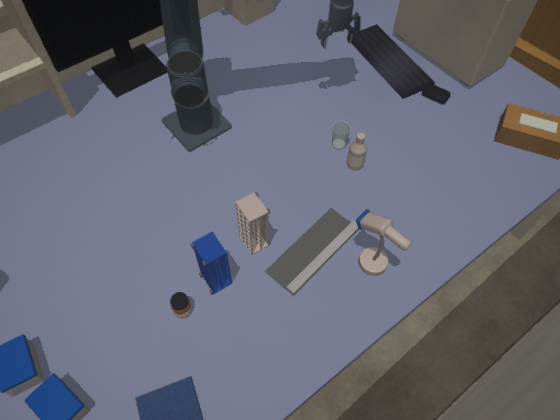

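View pics/side0.png

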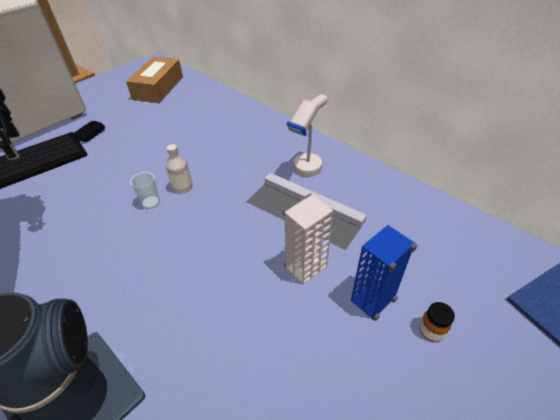

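Candidates for the rack are the white one (scene 253,222; side 307,238) and the blue one (scene 212,262; side 380,270). The white one fits the text, and I'll confirm it and its facing in an enlarged crop.

```bash
python3 - <<'E'
from h import *
a=np.load("scene0.npz");b=np.load("side0.npz")
A=cv2.resize(a["color"][180:265,215:290],None,fx=5.3,fy=6,interpolation=3) if 0 else cv2.resize(a["color"][180:265,215:290],(397,450),interpolation=2)
B=cv2.resize(b["color"][190:290,270:350],(360,450),interpolation=2)
cv2.imwrite("pics/crop1.png",np.hstack([A,B])[...,::-1])
for n,d in(("scene",a),("side",b)):
    W=d["W"];C=d["color"].astype(int);u,v=(253,222) if n=="scene" else (307,238)
    box=np.zeros((420,560),bool);box[v-60:v+60,u-45:u+45]=1
    x,y,z=W[...,0],W[...,1],W[...,2]
    near=box&(np.hypot(x-535,y+130)<75)
    top=near&(z>196)
    r=cv2.minAreaRect(W[top][:,:2].astype(np.float32));print(n,"top",top.sum(),r,np.nanmedian(z[top]))
    foot=near&(z>5)
    r=cv2.minAreaRect(W[foot][:,:2].astype(np.float32));print(n,"all",r)
    rl=(z>19)&(z<31)&(x>580)&(x<800)&(abs(y)<200)
    rl=cv2.morphologyEx(rl.astype(np.uint8),cv2.MORPH_OPEN,np.ones((3,3)))>0
    k,lab,st,_=cv2.connectedComponentsWithStats(rl.astype(np.uint8))
    for i in range(1,k):
        if st[i,4]>60:
            P=W[lab==i];rr=cv2.minAreaRect(P[:,:2].astype(np.float32));print("rail",st[i],rr,cv2.boxPoints(rr).round().tolist(),np.median(P[:,2]))
E
```

```text
scene top 537 ((531.2383422851562, -125.36949157714844), (70.75286102294922, 84.55960845947266), 83.0918960571289) 200.0015391793729
scene all ((539.0645751953125, -133.05300903320312), (132.17552185058594, 127.04837036132812), 46.247100830078125)
rail [287 221  71  72 772] ((717.5992431640625, 5.51409912109375), (31.749095916748047, 319.3553161621094), 8.746254920959473) [[678.0, 161.0], [726.0, -155.0], [758.0, -150.0], [709.0, 166.0]] 25.118212119596137
side top 955 ((529.9471435546875, -127.57748413085938), (71.07514953613281, 83.27251434326172), 83.08283233642578) 200.897286732588
side all ((537.078125, -128.19398498535156), (72.81864166259766, 99.44668579101562), 84.02034759521484)
rail [294 161  18  12 108] ((788.142333984375, 107.80520629882812), (65.78472900390625, 23.319616317749023), 89.40461730957031) [[776.0, 75.0], [799.0, 75.0], [800.0, 141.0], [777.0, 141.0]] 27.407146525398616
rail [265 173 102  49 860] ((715.4329833984375, 2.84796142578125), (34.08282470703125, 318.4135437011719), 9.007062911987305) [[674.0, 157.0], [724.0, -157.0], [757.0, -152.0], [707.0, 163.0]] 25.895830942992063
```

View pics/crop1.png

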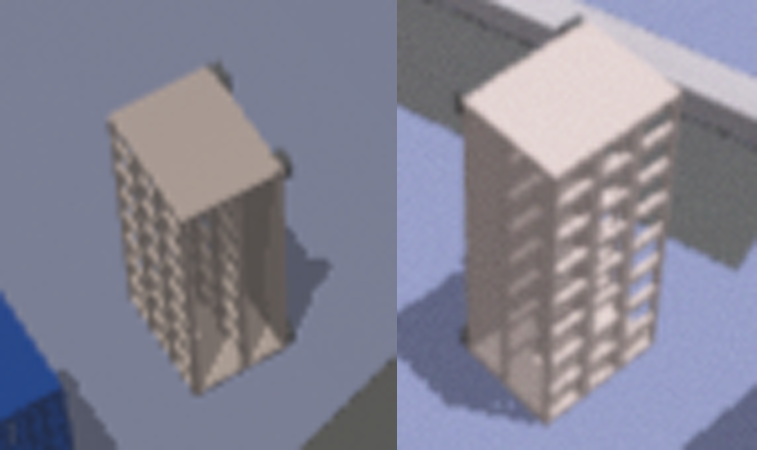

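The crop confirms that the white one is the rack. Its dark feet are on the +y side (scene crop 220,75 and 285,165), so the holed face points to −y, towards the blue one. I'll push it towards +y from the gap between the two.

```bash
cat >> h.py <<'E'
from scipy.spatial.transform import Rotation as R
def rot(q): return R.from_quat([q[1],q[2],q[3],q[0]])
def Rdown(yaw_deg):  # tool y at yaw, z down
    a=np.radians(yaw_deg);y=np.array([np.cos(a),np.sin(a),0]);z=np.array([0,0,-1.])
    return R.from_matrix(np.stack([np.cross(y,z),y,z],1))
def go(*wps):  # (x,y,z,yaw) each -> printed delta from the pose now
    s=env.sense();r0=rot(s["tcp_rot"])
    print("now",s["clock"],s["tcp_pos"].round(1),s["joint_pos"].round(2))
    for x,y,z,w in wps:
        d=r0.inv().apply(np.array([x,y,z])-s["tcp_pos"]);v=(r0.inv()*Rdown(w)).as_rotvec()
        print((x,y,z,w),d.round(1).tolist(),v.round(3).tolist())
E
python3 -c "
from h import *
go((320,230,440,75),(430,-60,440,83),(430,-215,440,83),(522.5,-192,348,83))"
```

```text
now 0.6 [196.6 486.8 404.7] [ 1.06  0.05  0.1   1.62 -0.    1.44]
(320, 230, 440, 75) [-210.6, -191.9, -35.3] [0.0, 0.0, -0.122]
(430, -60, 440, 83) [-421.2, -419.6, -35.3] [0.0, 0.0, -0.262]
(430, -215, 440, 83) [-479.2, -563.3, -35.3] [0.0, 0.0, -0.262]
(522.5, -192, 348, 83) [-556.4, -507.4, 56.7] [0.0, 0.0, -0.262]
```

Request:
{"name": "play_rows", "arguments": {
  "deltas": [
    [-480,-563,-35,0,0,-0.262],
    [-480,-563,-35,0,0,-0.262],
    [-480,-563,-35,0,0,-0.262],
    [-480,-563,-35,0,0,-0.262],
    [-480,-563,-35,0,0,-0.262],
    [-480,-563,-35,0,0,-0.262],
    [-480,-563,-35,0,0,-0.262],
    [-480,-563,-35,0,0,-0.262]
  ],
  "hand": 1
}}

```text
clock: 1.27
tcp_pos: [300.8, 172.5, 420.8]
tcp_rot: [0.001, 0.06, 0.998, 0.0]
force: [1.3, -0.3, -0.5]
grip_width: -0.003
finger_force: 0.0
```

```bash
python3 -c "
from h import *
go((430,-215,440,83),(522.5,-195,348,83))"
```

```text
now 1.2667 [300.8 172.5 420.8] [ 0.33 -0.41 -0.26  1.72 -0.    0.45]
(430, -215, 440, 83) [-174.9, -369.2, -19.2] [0.001, 0.002, 0.001]
(522.5, -195, 348, 83) [-264.2, -338.2, 72.9] [0.001, 0.002, 0.001]
```

Request:
{"name": "play_rows", "arguments": {
  "deltas": [
    [-175,-369,-19,0,0,0],
    [-175,-369,-19,0,0,0],
    [-175,-369,-19,0,0,0],
    [-175,-369,-19,0,0,0],
    [-175,-369,-19,0,0,0],
    [-175,-369,-19,0,0,0],
    [-175,-369,-19,0,0,0],
    [-175,-369,-19,0,0,0]
  ]
}}

```text
clock: 1.93
tcp_pos: [406.1, -144.0, 436.3]
tcp_rot: [0.001, 0.061, 0.998, -0.0]
force: [0.2, 0.4, 0.2]
grip_width: 0.002
finger_force: 0.0
```

Request:
{"name": "play_rows", "arguments": {
  "deltas": [
    [0,0,0,0,0,0],
    [0,0,0,0,0,0]
  ]
}}

```text
clock: 2.1
tcp_pos: [406.3, -143.7, 435.2]
tcp_rot: [-0.001, 0.063, 0.998, 0.0]
force: [-0.1, 0.6, -0.2]
grip_width: -0.0
finger_force: 0.0
```

```bash
python3 -c "
from h import *
go((430,-215,440,83),(522.5,-200,440,83),(522.5,-200,348,83))"
```

```text
now 2.1 [ 406.3 -143.7  435.2] [-0.5  -0.18 -0.06  1.7   0.   -0.37]
(430, -215, 440, 83) [-32.5, -67.8, -4.9] [0.001, -0.001, -0.004]
(522.5, -200, 440, 83) [-122.4, -41.3, -5.0] [0.001, -0.001, -0.004]
(522.5, -200, 348, 83) [-122.5, -41.3, 87.0] [0.001, -0.001, -0.004]
```

Request:
{"name": "play_rows", "arguments": {
  "deltas": [
    [-32,-68,-5,0,0,0],
    [-32,-68,-5,0,0,0],
    [-122,-41,-5,0,0,0],
    [-122,-41,-5,0,0,0],
    [-122,-41,-5,0,0,0],
    [-122,-41,35,0,0,0],
    [-122,-41,75,0,0,0],
    [-122,-41,87,0,0,0]
  ]
}}

```text
clock: 2.77
tcp_pos: [520.4, -194.3, 341.3]
tcp_rot: [-0.006, 0.06, 0.998, 0.003]
force: [-1.3, 0.4, -2.0]
grip_width: -0.003
finger_force: 0.0
```

Request:
{"name": "play_rows", "arguments": {
  "deltas": [
    [0,0,0,0,0,0]
  ]
}}

```text
clock: 2.85
tcp_pos: [520.6, -195.0, 343.7]
tcp_rot: [-0.005, 0.06, 0.998, 0.002]
force: [0.1, 1.1, 0.7]
grip_width: 0.004
finger_force: 0.0
```

```bash
python3 - <<'E'
from h import *
c=env.read_camera("scene");d=env.read_camera("side")
cv2.imwrite("pics/pre.png",np.hstack([cv2.resize(c["color"][140:310,140:320],(400,378)),cv2.resize(d["color"][130:300,220:400],(400,378))])[...,::-1])
go((537,-84,348,83))
E
```

```text
now 2.95 [ 522.2 -196.4  350.3] [-0.48  0.13  0.08  1.52  0.   -0.36]
(537, -84, 348, 83) [-1.1, 113.4, 2.2] [-0.0, 0.001, 0.001]
```

View pics/pre.png

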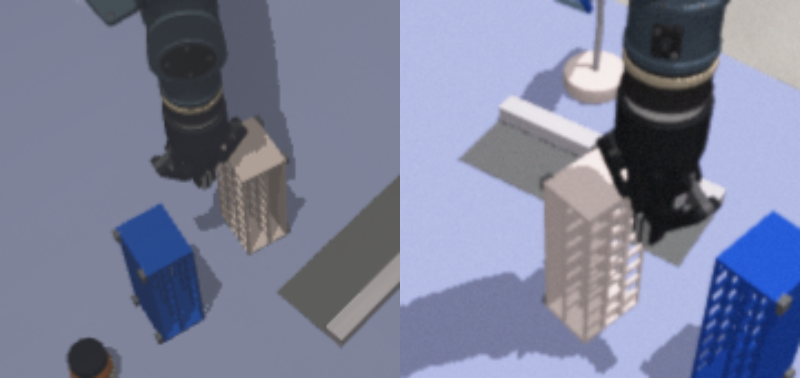

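The closed fingertips (scene crop 208,183) sit beside the holed face near its top, clear of the blue rack. Now I push.

Request:
{"name": "play_rows", "arguments": {
  "deltas": [
    [0,8,0,0,0,0],
    [0,14,0,0,0,0],
    [0,20,0,0,0,0],
    [0,26,0,0,0,0],
    [0,32,0,0,0,0],
    [0,38,0,0,0,0],
    [0,44,0,0,0,0],
    [0,50,0,0,0,0]
  ]
}}

```text
clock: 3.62
tcp_pos: [528.3, -146.9, 348.8]
tcp_rot: [-0.0, 0.061, 0.998, 0.0]
force: [0.5, -0.7, -0.4]
grip_width: 0.002
finger_force: 0.2
```

Request:
{"name": "play_rows", "arguments": {
  "deltas": [
    [0,6,0,0,0,0],
    [0,12,0,0,0,0],
    [0,18,0,0,0,0],
    [0,24,0,0,0,0],
    [0,30,0,0,0,0],
    [0,36,0,0,0,0],
    [0,42,0,0,0,0],
    [0,48,0,0,0,0]
  ]
}}

```text
clock: 4.28
tcp_pos: [534.2, -99.3, 348.8]
tcp_rot: [-0.0, 0.061, 0.998, 0.0]
force: [1.1, 0.4, 0.5]
grip_width: 0.003
finger_force: 0.0
```

```bash
cat > rk.py <<'E'
from h import *
import sys
def look(tag,zlo=60,zhi=80):
    out=[]
    for n in ("scene","side"):
        c=env.read_camera(n);W=cloud(c);out.append(c["color"])
        x,y,z=W[...,0],W[...,1],W[...,2]
        hsv=cv2.cvtColor(c["color"],cv2.COLOR_RGB2HSV);C=c["color"].astype(int)
        white=(C[...,0]>=C[...,2]-5)
        m=(white&(z>zlo)&(z<zhi)&(x>440)&(x<760)&(abs(y+10)<190)).astype(np.uint8)
        m=cv2.morphologyEx(m,cv2.MORPH_CLOSE,np.ones((3,3)));k,l,st,_=cv2.connectedComponentsWithStats(m)
        if k>1:
            i=1+np.argmax(st[1:,4]);P=W[(l==i)&(z>zlo)&(z<zhi)]
            r=cv2.minAreaRect(P[:,:2].astype(np.float32));print(n,st[i].tolist(),np.round(r[0],1),np.round(r[1],1),round(r[2],2),"z",np.nanmedian(P[:,2]).round(1),cv2.boxPoints(r).round().tolist())
    cv2.imwrite(f"pics/{tag}.png",np.hstack([cv2.resize(out[0][140:310,200:380],(400,378)),cv2.resize(out[1][110:310,200:400],(400,378))])[...,::-1])
E
python3 -c "
from rk import *
look('top1');go((537,-84,348,83))"
```

```text
scene [261, 219, 20, 18, 122] [557.7 -80.2] [46.5 47.1] 82.23 z 67.0 [[531.0, -100.0], [578.0, -106.0], [584.0, -60.0], [537.0, -54.0]]
side [292, 235, 29, 28, 169] [ 530.5 -128.7] [19.5 81.7] 82.86 z 67.1 [[489.0, -133.0], [570.0, -143.0], [572.0, -124.0], [491.0, -114.0]]
now 4.3833 [534.2 -99.  348.9] [-0.31  0.09  0.03  1.51  0.   -0.19]
(537, -84, 348, 83) [-1.0, 15.2, 0.9] [0.0, 0.0, 0.002]
```

View pics/top1.png

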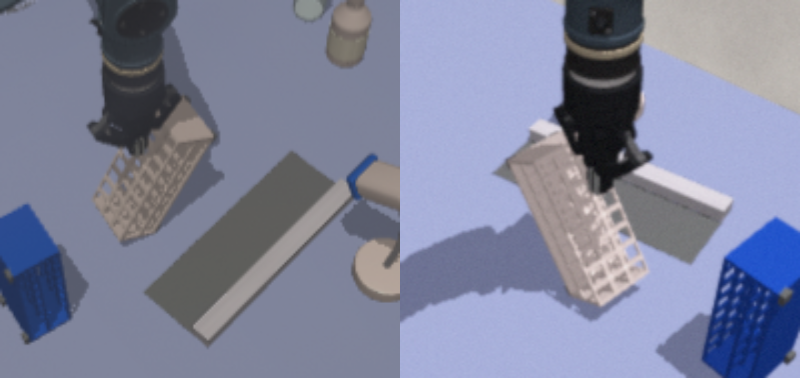

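The rack is tilted about 30° and toppling the right way (scene crop 150,170). I let it fall while I lift the arm back out of the way.

Request:
{"name": "play_rows", "arguments": {
  "deltas": [
    [0,0,0,0,0,0],
    [0,-10,-10,0,0,0],
    [20,-20,-30,0,0,0],
    [55,-20,-50,0,0,0],
    [90,-20,-50,0,0,0],
    [130,-20,-50,0,0,0],
    [160,-20,-50,0,0,0],
    [180,-20,-50,0,0,0]
  ]
}}

```text
clock: 5.05
tcp_pos: [350.5, -98.1, 400.2]
tcp_rot: [0.0, 0.062, 0.998, -0.001]
force: [0.8, 0.2, -0.1]
grip_width: 0.002
finger_force: 0.0
```

```bash
python3 -c "
from rk import *
look('top2');go((430,10,200,98))"
```

```text
scene [258, 188, 67, 47, 897] [546.9  11.8] [201.8  86. ] 83.06 z 70.1 [[492.0, -83.0], [577.0, -94.0], [602.0, 107.0], [516.0, 117.0]]
side [243, 190, 65, 61, 1270] [546.5   8.6] [201.4  82.1] 83.47 z 70.5 [[494.0, -87.0], [576.0, -96.0], [599.0, 104.0], [517.0, 113.0]]
now 5.15 [350.7 -98.1 400.4] [-0.46 -0.37 -0.28  1.66 -0.   -0.33]
(430, 10, 200, 98) [-65.0, 117.4, 200.4] [-0.002, 0.002, -0.264]
```

View pics/top2.png

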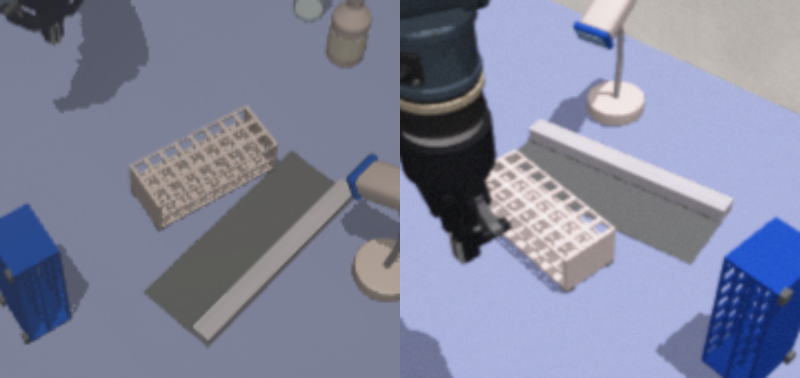

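The rack now stands on its feet, holes up (scene crop 205,165), and is about 15.6° off the rail's direction. Next I open the hand, lower it behind the rack square to the rail, and push.

```bash
python3 -c "
from h import *
go((430,-5,300,98.9),(455,-5,182,98.9))"
```

```text
now 5.15 [350.7 -98.1 400.4] [-0.46 -0.37 -0.28  1.66 -0.   -0.33]
(430, -5, 300, 98.9) [-67.0, 102.4, 100.4] [-0.002, 0.002, -0.279]
(455, -5, 182, 98.9) [-91.6, 105.6, 218.4] [-0.002, 0.002, -0.279]
```

Request:
{"name": "play_rows", "arguments": {
  "deltas": [
    [-67,102,100,0,0,-0.28],
    [-67,102,100,0,0,-0.28],
    [-67,102,100,0,0,-0.28],
    [-67,102,100,0,0,-0.28],
    [-67,102,100,0,0,-0.28],
    [-92,106,140,0,0,-0.28],
    [-92,106,175,0,0,-0.28],
    [-92,106,195,0,0,-0.28]
  ],
  "hand": -1
}}

```text
clock: 5.82
tcp_pos: [457.8, -4.3, 201.0]
tcp_rot: [-0.001, -0.079, 0.997, -0.0]
force: [-0.3, 0.2, -0.9]
grip_width: 0.999
finger_force: 0.0
```

Request:
{"name": "play_rows", "arguments": {
  "deltas": [
    [0,0,12,0,0,0],
    [0,0,22,0,0,0],
    [0,0,22,0,0,0]
  ]
}}

```text
clock: 6.07
tcp_pos: [456.8, -4.4, 180.1]
tcp_rot: [-0.002, -0.079, 0.997, 0.0]
force: [0.0, 0.2, -0.4]
grip_width: 1.002
finger_force: 0.0
```

```bash
python3 -c "
from h import *
go((455,-5,182,98.9),(600.5,17.6,182,98.9))"
```

```text
now 6.0667 [456.8  -4.4 180.1] [-0.16 -0.05 -0.45  1.17 -0.   -0.31]
(455, -5, 182, 98.9) [1.9, -0.3, -1.9] [0.001, -0.003, 0.002]
(600.5, 17.6, 182, 98.9) [-145.4, -0.8, -2.4] [0.001, -0.003, 0.002]
```

Pushing forward is tool −x. I take 90 mm gently, then look.

Request:
{"name": "play_rows", "arguments": {
  "deltas": [
    [-6,0,0,0,0,0],
    [-12,0,0,0,0,0],
    [-18,0,0,0,0,0],
    [-24,0,0,0,0,0],
    [-30,0,0,0,0,0],
    [-36,0,0,0,0,0],
    [-42,0,0,0,0,0],
    [-48,0,0,0,0,0]
  ]
}}

```text
clock: 6.73
tcp_pos: [505.3, 3.8, 181.9]
tcp_rot: [0.0, -0.079, 0.997, -0.0]
force: [-1.7, -0.1, 0.8]
grip_width: 0.998
finger_force: 0.0
```

Request:
{"name": "play_rows", "arguments": {
  "deltas": [
    [-6,0,0,0,0,0],
    [-12,0,0,0,0,0],
    [-18,0,0,0,0,0],
    [-24,0,0,0,0,0],
    [-30,0,0,0,0,0],
    [-36,0,0,0,0,0],
    [-42,0,0,0,0,0],
    [-42,0,0,0,0,0]
  ]
}}

```text
clock: 7.4
tcp_pos: [547.4, 10.5, 182.0]
tcp_rot: [0.001, -0.079, 0.997, 0.0]
force: [-0.0, 0.1, -0.9]
grip_width: 0.999
finger_force: 0.0
```

```bash
python3 -c "
from rk import *
look('p1');go((600.5,17.6,182,98.9))"
```

```text
scene [274, 192, 64, 57, 1043] [591.4  27.7] [106.1 204.3] 7.92 z 69.8 [[525.0, 122.0], [553.0, -81.0], [658.0, -66.0], [630.0, 136.0]]
side [277, 191, 43, 40, 538] [595.  -21.1] [111.6 108.3] 9.25 z 70.8 [[531.0, 23.0], [549.0, -83.0], [659.0, -66.0], [641.0, 41.0]]
now 7.5 [546.5  10.4 181.9] [-0.1   0.17 -0.21  1.18  0.   -0.26]
(600.5, 17.6, 182, 98.9) [-54.4, -1.4, -0.0] [0.0, 0.001, 0.003]
```

View pics/p1.png

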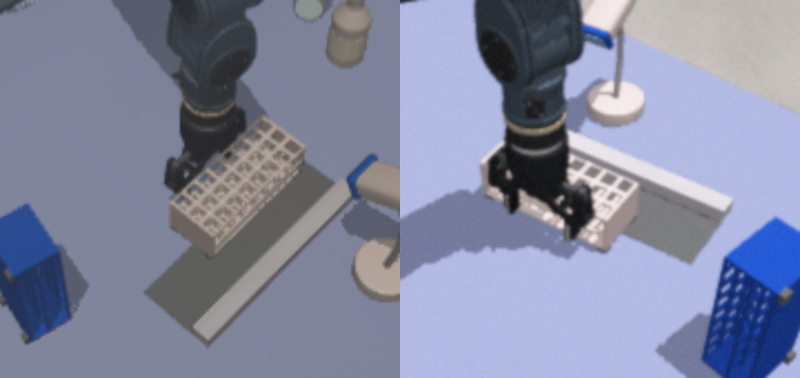

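The rack is now nearly parallel to the rail (97.9° against 98.9°) with about 50 mm to go. It sits about 40 mm towards the rail's + end, so I add a slight sideways drift.

Request:
{"name": "play_rows", "arguments": {
  "deltas": [
    [-6,-1,0,0,0,0],
    [-12,-3,0,0,0,0],
    [-18,-5,0,0,0,0],
    [-24,-6,0,0,0,0],
    [-30,-8,0,0,0,0],
    [-36,-10,0,0,0,0],
    [-42,-12,0,0,0,0],
    [-44,-12,0,0,0,0]
  ]
}}

```text
clock: 8.17
tcp_pos: [592.6, 5.0, 181.9]
tcp_rot: [0.0, -0.079, 0.997, -0.0]
force: [-0.8, 0.1, 0.1]
grip_width: 1.0
finger_force: 0.0
```

Request:
{"name": "play_rows", "arguments": {
  "deltas": [
    [-1,0,0,0,0,0],
    [-2,0,0,0,0,0],
    [-3,0,0,0,0,0],
    [-4,0,0,0,0,0],
    [-5,0,0,0,0,0]
  ]
}}

```text
clock: 8.58
tcp_pos: [596.2, 6.2, 181.9]
tcp_rot: [-0.0, -0.079, 0.997, 0.0]
force: [-2.1, -0.1, -0.2]
grip_width: 0.999
finger_force: 0.0
```

```bash
python3 - <<'E'
from rk import *
look('p2')
s=env.sense();print(s["force"].round(1));go((600.5,17.6,182,98.9))
E
```

```text
scene [284, 203, 63, 57, 1063] [643.   24.2] [102.1 205.3] 6.84 z 70.0 [[580.0, 120.0], [605.0, -84.0], [706.0, -72.0], [681.0, 132.0]]
side [294, 185, 38, 35, 443] [644.4 -31. ] [106.6  96.9] 9.09 z 70.9 [[584.0, 8.0], [599.0, -87.0], [705.0, -70.0], [689.0, 25.0]]
[-1.2  0.2 -0.7]
now 8.6833 [596.4   6.3 181.9] [-0.1   0.3  -0.07  1.21  0.   -0.26]
(600.5, 17.6, 182, 98.9) [-5.8, 10.5, -0.1] [0.0, 0.0, 0.003]
```

View pics/p2.png

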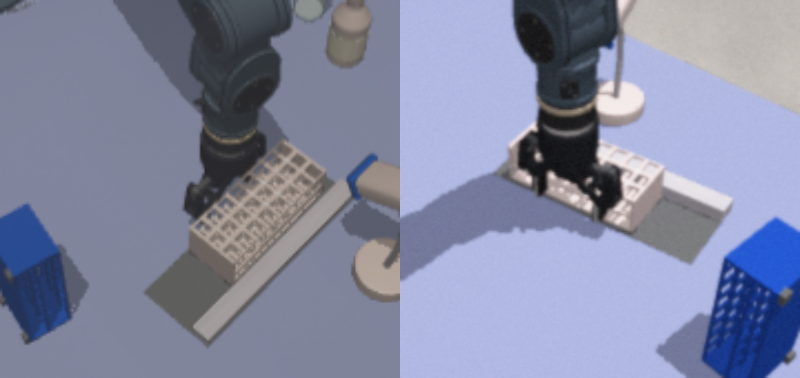

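There are about 4 mm left (scene crop: a thin gap along 240,275–325,185). I continue in 1 mm steps and watch the force.

Request:
{"name": "play_rows", "arguments": {
  "deltas": [
    [-1,0,0,0,0,0],
    [-2,0,0,0,0,0],
    [-3,0,0,0,0,0],
    [-3,0,0,0,0,0]
  ]
}}

```text
clock: 9.02
tcp_pos: [599.5, 6.7, 181.9]
tcp_rot: [0.0, -0.079, 0.997, 0.0]
force: [-1.2, 0.6, -0.2]
grip_width: 1.004
finger_force: 0.0
```

Request:
{"name": "play_rows", "arguments": {
  "deltas": [
    [-1,0,0,0,0,0],
    [-1,0,0,0,0,0]
  ]
}}

```text
clock: 9.18
tcp_pos: [600.5, 6.9, 181.9]
tcp_rot: [0.0, -0.079, 0.997, 0.0]
force: [-1.2, -0.0, -0.7]
grip_width: 1.003
finger_force: 0.0
```

Request:
{"name": "play_rows", "arguments": {
  "deltas": [
    [-1,0,0,0,0,0],
    [-1,0,0,0,0,0]
  ]
}}

```text
clock: 9.35
tcp_pos: [601.5, 7.0, 181.9]
tcp_rot: [0.0, -0.079, 0.997, 0.0]
force: [-0.5, 0.8, 0.0]
grip_width: 1.0
finger_force: 0.0
```

Request:
{"name": "play_rows", "arguments": {
  "deltas": [
    [-1,0,0,0,0,0],
    [-1,0,0,0,0,0]
  ]
}}

```text
clock: 9.52
tcp_pos: [602.4, 7.2, 181.9]
tcp_rot: [0.0, -0.079, 0.997, 0.0]
force: [-0.7, -0.4, 1.0]
grip_width: 1.0
finger_force: 0.0
```

Request:
{"name": "play_rows", "arguments": {
  "deltas": [
    [-1,0,0,0,0,0],
    [-1,0,0,0,0,0]
  ]
}}

```text
clock: 9.68
tcp_pos: [603.2, 7.3, 181.8]
tcp_rot: [-0.0, -0.079, 0.997, 0.0]
force: [-2.8, -0.3, 0.3]
grip_width: 0.998
finger_force: 0.0
```

Request:
{"name": "play_rows", "arguments": {
  "deltas": [
    [-1,0,0,0,0,0],
    [-1,0,0,0,0,0]
  ]
}}

```text
clock: 9.85
tcp_pos: [603.7, 7.5, 181.6]
tcp_rot: [-0.001, -0.079, 0.997, 0.0]
force: [-4.0, 0.8, 1.1]
grip_width: 1.001
finger_force: 0.0
```

The force rises to about 4 N, so the rack is against the rail. I back off, lift clear and check.

Request:
{"name": "play_rows", "arguments": {
  "deltas": [
    [3,0,0,0,0,0],
    [15,0,0,0,0,0],
    [40,0,0,0,0,0],
    [80,0,-20,0,0,0],
    [120,0,-60,0,0,0],
    [160,0,-100,0,0,0],
    [200,0,-120,0,0,0],
    [240,0,-140,0,0,0]
  ]
}}

```text
clock: 10.52
tcp_pos: [399.0, -25.4, 305.3]
tcp_rot: [0.003, -0.079, 0.997, -0.001]
force: [1.4, -1.2, 1.3]
grip_width: 1.0
finger_force: 0.0
```

```bash
python3 - <<'E'
from rk import *
look('f1')
c=env.read_camera("scene")["color"];d=env.read_camera("side")["color"]
cv2.imwrite("pics/f2.png",np.hstack([cv2.resize(c[185:295,270:370],(400,440),interpolation=2),cv2.resize(d[150:250,245:345],(400,440),interpolation=2)])[...,::-1])
go((500,0,182,98.9))
E
```

```text
scene [287, 204, 62, 59, 1020] [657.7  26.3] [ 83.2 204.6] 9.1 z 69.8 [[600.0, 121.0], [633.0, -81.0], [715.0, -68.0], [683.0, 134.0]]
side [256, 171, 77, 47, 1155] [656.   23.3] [ 81.4 199.8] 8.44 z 70.4 [[601.0, 116.0], [630.0, -81.0], [711.0, -70.0], [682.0, 128.0]]
now 10.7167 [400.  -25.5 304.7] [-0.23 -0.29 -0.4   1.45  0.   -0.39]
(500, 0, 182, 98.9) [-102.0, 9.7, 123.4] [-0.002, 0.006, 0.002]
```

View pics/f2.png

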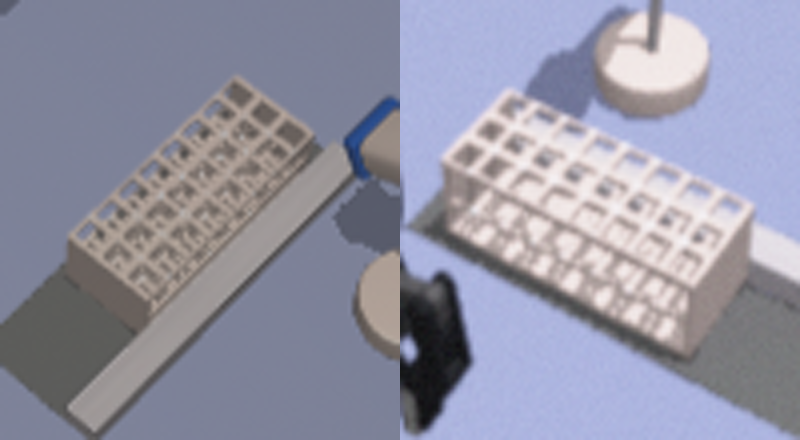

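The rack is flat on its feet, parallel to the rail (8.4–9.1° against 8.7–9.0°), touching within noise, and 27 mm inside the nearer rail end. I'll do one firmer confirming press, since there is plenty of time.

```bash
python3 -c "
from h import *
go((480,-6,182,98.9),(570,8,180,98.9),(596,12,180,98.9))"
```

```text
now 10.7167 [400.  -25.5 304.7] [-0.23 -0.29 -0.4   1.45  0.   -0.39]
(480, -6, 182, 98.9) [-81.3, 6.9, 123.2] [-0.002, 0.006, 0.002]
(570, 8, 180, 98.9) [-172.4, 6.6, 125.8] [-0.002, 0.006, 0.002]
(596, 12, 180, 98.9) [-198.7, 6.5, 126.0] [-0.002, 0.006, 0.002]
```

Request:
{"name": "play_rows", "arguments": {
  "deltas": [
    [-40,4,40,0,0,0],
    [-60,7,75,0,0,0],
    [-75,7,105,0,0,0],
    [-81,7,123,0,0,0],
    [-115,7,125,0,0,0],
    [-145,7,125,0,0,0],
    [-170,7,125,0,0,0],
    [-185,7,125,0,0,0]
  ]
}}

```text
clock: 11.38
tcp_pos: [583.7, 11.7, 174.6]
tcp_rot: [-0.0, -0.08, 0.997, 0.0]
force: [0.4, -0.2, -0.3]
grip_width: 1.001
finger_force: 0.0
```

Request:
{"name": "play_rows", "arguments": {
  "deltas": [
    [-4,0,0,0,0,0],
    [-8,0,0,0,0,0],
    [-11,0,0,0,0,0],
    [-13,0,0,0,0,0],
    [-14,0,0,0,0,0],
    [-14,0,0,0,0,0]
  ]
}}

```text
clock: 11.88
tcp_pos: [594.6, 13.0, 178.1]
tcp_rot: [-0.0, -0.079, 0.997, 0.0]
force: [-0.0, 0.8, 0.0]
grip_width: 1.003
finger_force: 0.0
```

Request:
{"name": "play_rows", "arguments": {
  "deltas": [
    [-2,0,0,0,0,0],
    [-4,0,0,0,0,0],
    [-6,0,0,0,0,0],
    [-6,0,0,0,0,0]
  ]
}}

```text
clock: 12.22
tcp_pos: [601.2, 14.0, 178.3]
tcp_rot: [0.0, -0.079, 0.997, -0.0]
force: [1.0, 0.4, -0.1]
grip_width: 0.992
finger_force: 0.0
```

Request:
{"name": "play_rows", "arguments": {
  "deltas": [
    [-1,0,0,0,0,0],
    [-1.5,0,0,0,0,0],
    [-1.5,0,0,0,0,0]
  ]
}}

```text
clock: 12.47
tcp_pos: [602.1, 14.2, 178.0]
tcp_rot: [-0.0, -0.079, 0.997, -0.0]
force: [-1.0, -0.3, 0.1]
grip_width: 0.997
finger_force: 0.0
```

Request:
{"name": "play_rows", "arguments": {
  "deltas": [
    [-1,0,0,0,0,0],
    [-1.5,0,0,0,0,0],
    [-1.5,0,0,0,0,0]
  ]
}}

```text
clock: 12.72
tcp_pos: [602.7, 14.4, 177.6]
tcp_rot: [-0.002, -0.079, 0.997, -0.0]
force: [-5.2, 0.0, 2.4]
grip_width: 1.003
finger_force: 0.0
```

```bash
python3 -c "
from h import *
s=env.sense();print(s['force'].round(1),s['torque'].round(2));go((604,14,180,98.9))"
```

```text
[-5.2  0.   2.4] [-0.19  0.81 -0.31]
now 12.7167 [602.7  14.4 177.6] [-0.09  0.32 -0.05  1.21 -0.   -0.24]
(604, 14, 180, 98.9) [-1.2, -0.6, -2.4] [0.0, -0.004, 0.002]
```

Contact is stiff at the same place as before, so the rack is seated. I retreat, check once more and hand in.

Request:
{"name": "play_rows", "arguments": {
  "deltas": [
    [3,0,0,0,0,0],
    [15,0,0,0,0,0],
    [40,0,0,0,0,0],
    [80,0,-20,0,0,0],
    [120,0,-60,0,0,0],
    [160,0,-100,0,0,0],
    [200,0,-120,0,0,0],
    [240,0,-140,0,0,0]
  ]
}}

```text
clock: 13.38
tcp_pos: [398.4, -18.3, 301.3]
tcp_rot: [0.002, -0.08, 0.997, -0.0]
force: [0.5, -1.0, 0.8]
grip_width: 1.0
finger_force: 0.0
```

Request:
{"name": "play_rows", "arguments": {
  "deltas": [
    [0,0,0,0,0,0],
    [0,0,0,0,0,0]
  ]
}}

```text
clock: 13.55
tcp_pos: [399.0, -18.4, 301.8]
tcp_rot: [0.004, -0.079, 0.997, -0.001]
force: [0.6, -0.6, -0.4]
grip_width: 1.004
finger_force: 0.0
```

```bash
python3 -c "
from rk import *
look('f3')"
```

```text
scene [287, 204, 62, 58, 1025] [657.5  26.9] [ 82.2 205.6] 9.07 z 69.7 [[601.0, 122.0], [633.0, -81.0], [714.0, -68.0], [682.0, 135.0]]
side [256, 171, 77, 47, 1161] [655.8  24.2] [ 82.6 201.4] 9.08 z 70.5 [[599.0, 117.0], [631.0, -82.0], [712.0, -69.0], [681.0, 130.0]]
```

View pics/f3.png

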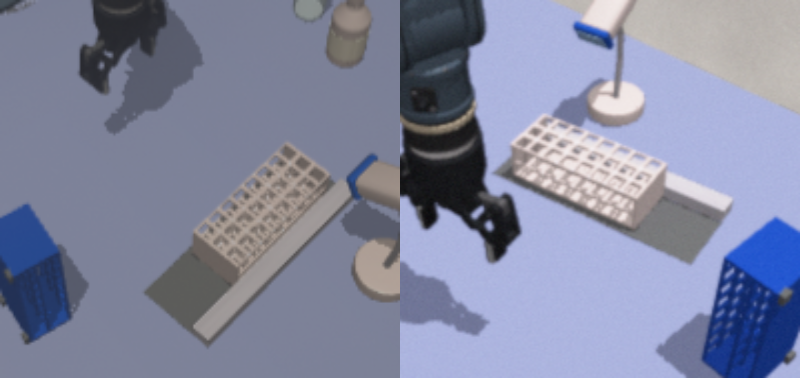

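The rack is flush along the rail (scene crop 240,275–330,180), both views read 9.07°, and the arm is clear. I hand in.

```bash
python3 -c "
from cell import env
print(env.close_job())"
```

```text
the job is handed in; nothing more can be done
None
```

I pushed the white rack over onto its feet, holes up, and slid it squarely against the rail, about 27 mm inside the nearer rail end; the bottle, beaker, jar and blue rack were not touched, and the job was handed in at about 14 s with no verdict returned.

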